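# Thread the rasp out of the tool till

### The job

The farrier's rasp lies in the wooden tool till, with both its ends caught under the till's two cover boards. Tilt it out through the mouth between the boards, which is shorter than the rasp, and finish while still holding it in the gripper: level, right way up, motionless over the till and a good 10 cm clear above the cover boards. Leave the other things on the bench where they are.

Things in the scene. Friction and masses are not known exactly. Their poses are not given: they have to be found in the camera images.
- till: Wooden tool till fixed to the bench, 160 mm wide (x), 415 mm long (y), origin on its underside below the centre of its mouth, z up. Stands on 30 mm runners across a flat cleat of the bench. Floor top at z = 40 mm; chamber 140 mm wide, from y = -230 to +165 mm. The mouth is open for 140 mm in x and y = -100 to +100 mm; there the 10 mm side walls reach up to z = 72 mm. Beyond it two 8 mm cover boards roof the whole width.
- long_edge (a point): Mid-edge of the long cover board at the mouth, on its top face (y = -100, z = 100 mm of the till). Underside at z = 92 mm, 52 mm above the floor. The board reaches from y = -240 to -100 mm.
- short_edge (a point): Mid-edge of the short cover board at the mouth, on its top face (y = +100, z = 100 mm of the till). Underside at z = 92 mm. The board reaches from y = +100 to +175 mm.
- rasp: Farrier's rasp, 289 mm long, about 0.45 kg, balancing about 25 mm handle-side of its middle, loose on the till's floor. Origin: centre of its underside; y along it, z up. Steel blade 36 mm wide (x), 15 mm thick, y = -144 (tip) to +46 mm; wooden handle 29 mm thick, to y = +144 mm. Lies along the till within 0.1 rad, handle under the short cover (+y); it can slide under the long cover till the handle is free.
- rasp_handle_end (a point): Centre of the butt of the rasp's handle, 14.5 mm above its underside.
- rasp_tip (a point): Centre of the rasp's blade tip, 7.5 mm above its underside.
- tin_mug: Dark tin mug, 79x110x80 mm, a bystander right of the till; origin at the centre of its underside.
- oil_can: Small conical oil can with a spout, 76x76x166 mm, a bystander right of the till; origin at the centre of its underside.
- padlock: Dark iron padlock lying flat, 80x52x16 mm, a bystander right of the till; origin at the centre of its underside.
- grease_pot: Stoneware pot, 88x88x56 mm, a bystander left of the till; origin at the centre of its underside.

How it is judged:
By the outcome, as a careful person would: the job done as asked, in the order asked, and still so for the second after the job is handed in, while the arm keeps its last pose, push and grip.
It also fails if it takes over 45 s, if anything falls off the work surface, if the arm or the gripper's body presses on something with over 40 N, if the wrist force passes 120 N, or if a joint passes its speed limit or range.

### The arm

A 6-joint arm with a two-finger parallel gripper is mounted at the origin on a cart in front of the work surface, level with it; the furniture and walls round the work are solid. World frame = base frame: x ahead of the robot, y to its left, z up, the work surface at z = 0. Lengths are in m, angles in rad, forces in N, time in s.
With the tool pointing down it reaches from about 0.325 to 0.75 m from the base axis. Payload 7.6 kg.
Tool frame: the origin (TCP) lies at the very end of the fingers, on their centre line; the grasp point (between the pads) lies 19 mm behind it (ctrl.grip_point_offset is the distance from the TCP to the grasp point, in m); z points along the fingers, y is the line along which they close (so a half turn about z gives the same grasp; the last joint's range is limited). The gripper opens to 85 mm and grips with 20 to 120 N. Pads are 22 mm wide; open, the fingers measure 114 mm over their backs; the gripper's body (76 mm by 85 mm) begins 54 mm behind the grasp point. The pads swing forward as they close: fully open they stand 13 mm farther back than shut.
Start: joints at [1.227, 0.052, 1.401, -0, 1.689, -0.07], TCP at [0.142, 0.505, 0.231] pointing down, gripper open.
Joint ranges: [-2.9, 2.9], [-0.91, 2.17], [0.12, 2.37], [-1.06, 4.2], [0.26, 2.73], [-2.93, 2.93]. Speed limits (rad/s): [2.57, 2.57, 3.01, 3.14, 3.14, 3.14].

### API

Orientations are given as a unit quaternion [w, x, y, z].
In Python, from workcell import telemetry, read_camera, ctrl gives the robot as it stands.
- The arm moves only by the tool apply_moves, never from a script. Its argument "plan" is a list of rows, each an object with "dp": the shift along the tool's x, y, z each as a share of 1 m, from -1 to 1, a list of three; "turn": the turn, a rotation vector about the tool's x, y, z each as a share of 180 degrees, from -1 to 1, a list of three; "fingers": the opening, from 0 (shut) to 1 (fully open). A call has 1 to 10 rows; each row is the pose to reach, as a shift and turn from the pose commanded when the call began, along the tool's axes at that moment, turning the shorter way round; what a row does not reach only later rows make up. A row lasts 1/8 s, in which the tool goes at most 62.5 mm and 10.7 degrees, less where a joint would pass 70% of its speed; a pose out of reach is approached as far as the arm can. A call with a number of a shift or a turn outside -1 to 1 is refused whole. A call with a gripper value outside its range is refused whole. The fingers move at their own pace and stop on an object; "newtons" is the grip in N (left out, the last holds). Time passes only in rows, so rows that repeat a pose let the fingers close. It gives the time, the measured TCP pose, the force, the opening and the grip force at its end, in the units of the state.
- telemetry.state(): the state, without advancing time (a new reading comes with each control period).
- read_camera(name): name is "scene" or "side" or "wrist"; returns a dict with "color" (420x560x3 uint8, red, green, blue), "z_map" (420x560 float32, m along the optical axis (not along the pixel's ray), 0 where there is no reading), "camera_matrix" (3x3 intrinsics, pixels), "dist_coeffs" ([k1, k2, p1, p2, k3] as OpenCV has them; the pictures are not rectified), "extrinsics" (4x4, takes a point from world to camera coordinates). Camera axes: x right, y down, z forward; pixel columns grow to the right and rows downward; lengths in m; the calibration is good to about 2 mm. A picture is of the moment at which its call begins.
- ctrl.sign_off(): hands the job in; it is judged then, once.
The state is a dict: "clock": time; "q": joint angles; "dq": joint speeds; "tau": joint torques, N m; "tool_pos": TCP position; "orientation": TCP orientation; "ft_force": force on the tool from outside, world axes, zero at the start; "ft_torque": the same for the moment, N m; "finger_gap": finger opening in m; "gripper_force": force on a finger pad.
Only numpy, scipy, OpenCV 4.12 (cv2) and the standard library are available. Lean on these libraries where they do the work, as an engineer would, in place of code of your own. Each camera call takes 0.05 s, during which the arm holds its last target. There are 200 camera calls.

## Working session

There is one attempt and no reset: what is moved stays moved. The work goes in short steps, Python scripts to look and compute and a tool call to move; the robot and the scene stay as the last step left them, time stands still between calls to the robot, and variables do not carry over. Pictures are saved under pics/ and viewed, at most 10 in all, crops included, and the job is handed in when it is done.

Besides the shell and the picture viewer there is one more tool, called after "Call:" as name(argument=value, ...), one argument or row to a line, values as JSON. apply_moves: Moves the arm, as the interface text tells. Its arguments: {"type":"object","properties":{"plan":{"type":"array","items":{"type":"object","properties":{"dp":{"type":"array","items":{"type":"number","minimum":-1,"maximum":1}},"turn":{"type":"array","items":{"type":"number","minimum":-1,"maximum":1}},"fingers":{"type":"number"}}}},"newtons":{"type":"number"}},"required":["plan"]}

```bash
mkdir -p pics; python3 - <<'E'
from workcell import telemetry, read_camera, ctrl
import cv2,numpy as np
s=telemetry.state();print({k:np.round(v,3) for k,v in s.items()},ctrl.grip_point_offset)
for n in("scene","side"):
    r=read_camera(n);np.savez(f"pics/{n}0.npz",**r);cv2.imwrite(f"pics/{n}0.png",r["color"][...,::-1])
    print(n,np.round(r["extrinsics"],3).tolist(),r["camera_matrix"].tolist(),r["dist_coeffs"])
E
```

```text
{'clock': np.float64(0.0), 'q': array([ 1.227,  0.053,  1.402,  0.   ,  1.689, -0.07 ]), 'dq': array([-0.001,  0.001, -0.001, -0.   ,  0.   ,  0.002]), 'tau': array([ 0.0000e+00, -3.8166e+01, -3.6019e+01,  0.0000e+00,  6.0000e-03,
        0.0000e+00]), 'tool_pos': array([0.142, 0.505, 0.23 ]), 'orientation': array([-0.   ,  0.136,  0.991, -0.001]), 'ft_force': array([ 0.336, -0.18 , -0.682]), 'ft_torque': array([ 0.014,  0.048, -0.032]), 'gripper_force': np.float64(0.0), 'finger_gap': np.float64(0.085)} 0.0187
scene [[0.785, -0.619, -0.006, -0.384], [-0.4, -0.5, -0.768, 0.321], [0.472, 0.605, -0.641, 0.728], [0.0, 0.0, 0.0, 1.0]] [[380.20709230984704, 0.0, 282.19527121023475], [0.0, 380.20709230984704, 205.99449178972012], [0.0, 0.0, 1.0]] [0.02118897 0.         0.         0.         0.        ]
side [[0.991, -0.135, -0.02, -0.527], [-0.102, -0.635, -0.766, 0.172], [0.091, 0.761, -0.643, 1.11], [0.0, 0.0, 0.0, 1.0]] [[453.2403193194142, 0.0, 284.4834613261672], [0.0, 453.2403193194142, 208.4994921689135], [0.0, 0.0, 1.0]] [-0.12560392  0.          0.          0.          0.        ]
```

View pics/scene0.png

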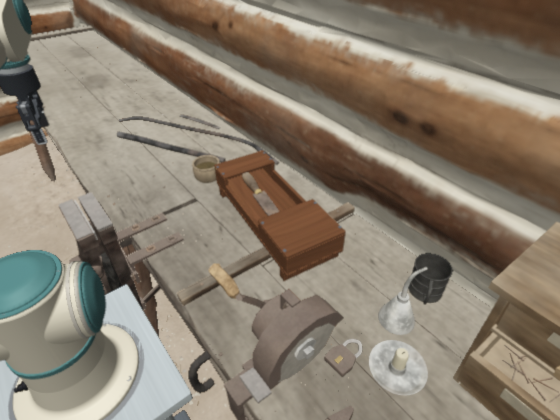

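View pics/side0.png

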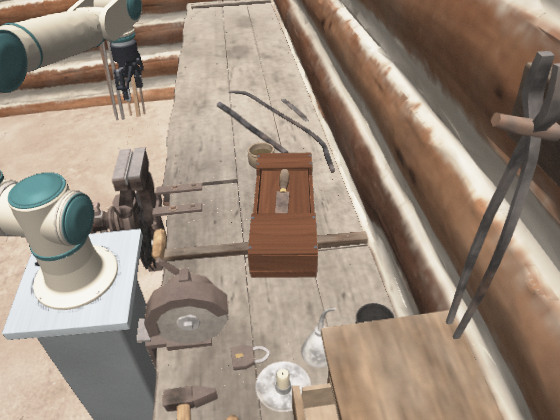

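Both views show the till near scene pixel (280,205). The rasp shows in its mouth, with the handle at about (255,188) and the blade at (263,205). The long cover faces right and near, towards -y. Next I build a top-down map.

```bash
cat > h.py <<'E'
import numpy as np,cv2
from workcell import telemetry, read_camera, ctrl
def cloud(r):
    z=r["z_map"];h,w=z.shape
    uv=np.stack(np.meshgrid(np.arange(w),np.arange(h)),-1).reshape(-1,1,2).astype(float)
    n=cv2.undistortPoints(uv,r["camera_matrix"],r["dist_coeffs"])[:,0]
    Z=z.reshape(-1,1);P=np.hstack([n*Z,Z]);E=r["extrinsics"]
    P=(P-E[:3,3])@E[:3,:3];P[Z[:,0]==0]=np.nan
    return P.reshape(h,w,3)
E
python3 - <<'E'
from h import *
R={n:dict(np.load(f"pics/{n}0.npz")) for n in("scene","side")}
S=4;x0,y0=0.28,-0.35  # 0.5mm? map 2.0mm/px*S
W=np.zeros((600,800,3),np.uint8)
for k,n in enumerate(R):
    P=cloud(R[n])
    if n=="scene":
        for p in [(280,205),(300,225),(245,160),(255,188),(263,203),(330,300)]:print(n,p,np.round(P[p[1],p[0]],3))
    else:
        for p in [(285,225),(285,160),(283,175),(283,195),(230,350)]:print(n,p,np.round(P[p[1],p[0]],3))
    q=P.reshape(-1,3);c=R[n]["color"].reshape(-1,3)
    m=np.isfinite(q[:,0])&(q[:,2]>0.06)&(q[:,2]<0.2)&(q[:,0]>.3)&(q[:,0]<.75)&(q[:,1]>-.3)&(q[:,1]<.4)
    h,e=np.histogram(q[m,2],bins=np.arange(.06,.2,.004));print(n,dict(zip(np.round(e[:-1],3),h)))
E
```

```text
scene (280, 205) [0.576 0.119 0.044]
scene (300, 225) [ 0.524 -0.024  0.102]
scene (245, 160) [0.579 0.288 0.104]
scene (255, 188) [0.553 0.205 0.062]
scene (263, 203) [0.535 0.141 0.058]
scene (330, 300) [ 0.491 -0.171 -0.002]
scene {np.float64(0.06): np.int64(316), np.float64(0.064): np.int64(330), np.float64(0.068): np.int64(352), np.float64(0.072): np.int64(511), np.float64(0.076): np.int64(242), np.float64(0.08): np.int64(248), np.float64(0.084): np.int64(163), np.float64(0.088): np.int64(171), np.float64(0.092): np.int64(150), np.float64(0.096): np.int64(742), np.float64(0.1): np.int64(2967), np.float64(0.104): np.int64(112), np.float64(0.108): np.int64(28), np.float64(0.112): np.int64(28), np.float64(0.116): np.int64(31), np.float64(0.12): np.int64(28), np.float64(0.124): np.int64(32), np.float64(0.128): np.int64(45), np.float64(0.132): np.int64(59), np.float64(0.136): np.int64(51), np.float64(0.14): np.int64(92), np.float64(0.144): np.int64(66), np.float64(0.148): np.int64(67), np.float64(0.152): np.int64(81), np.float64(0.156): np.int64(78), np.float64(0.16): np.int64(53), n
[... 878 characters left out ...]
.int64(45), np.float64(0.112): np.int64(36), np.float64(0.116): np.int64(41), np.float64(0.12): np.int64(55), np.float64(0.124): np.int64(53), np.float64(0.128): np.int64(59), np.float64(0.132): np.int64(58), np.float64(0.136): np.int64(73), np.float64(0.14): np.int64(78), np.float64(0.144): np.int64(80), np.float64(0.148): np.int64(53), np.float64(0.152): np.int64(68), np.float64(0.156): np.int64(65), np.float64(0.16): np.int64(81), np.float64(0.164): np.int64(97), np.float64(0.168): np.int64(96), np.float64(0.172): np.int64(98), np.float64(0.176): np.int64(87), np.float64(0.18): np.int64(86), np.float64(0.184): np.int64(78), np.float64(0.188): np.int64(54), np.float64(0.192): np.int64(86)}
```

```bash
cat >> h.py <<'E'
def allpts(R):
    q=np.vstack([cloud(r).reshape(-1,3) for r in R]);c=np.vstack([r["color"].reshape(-1,3) for r in R])
    return q,c
E
python3 - <<'E'
from h import *
q,c=allpts([dict(np.load(f"pics/{n}0.npz")) for n in("scene","side")])
B=(abs(q[:,2]-.1)<.005)&(abs(q[:,0]-.54)<.15)&(abs(q[:,1]-.11)<.25)
# iteratively fit orientation by minAreaRect of robust pts
b=q[B]
img=np.zeros((600,400),np.uint8)
ij=np.c_[(b[:,0]-.35)*1000,(b[:,1]+.2)*1000].astype(int)
ok=(ij>=0).all(1)&(ij[:,0]<400)&(ij[:,1]<600);img[ij[ok,1],ij[ok,0]]=255
img=cv2.morphologyEx(cv2.dilate(img,np.ones((5,5))),cv2.MORPH_OPEN,np.ones((15,15)));img=cv2.erode(img,np.ones((5,5)))
n,l,st,ce=cv2.connectedComponentsWithStats(img)
for i in range(1,n):
    if st[i,4]<1500: continue
    yy,xx=np.where(l==i);r=cv2.minAreaRect(np.c_[xx,yy].astype(np.float32))
    bp=cv2.boxPoints(r)/1000+[.35,-.2];print(st[i,4],np.round(r,1) if 0 else r,np.round(bp,3).tolist())
E
```

```text
22277 ((176.3011932373047, 176.28770446777344), (143.57345581054688, 161.28045654296875), 81.38435363769531) [[0.436, -0.083], [0.595, -0.107], [0.617, 0.035], [0.457, 0.059]]
8466 ((219.15847778320312, 479.0714111328125), (73.68128967285156, 157.62100219726562), 81.99527740478516) [[0.486, 0.254], [0.642, 0.232], [0.652, 0.305], [0.496, 0.327]]
```

```bash
cat >> h.py <<'E'
psi=-0.14;T0=np.array([.550,.1437,0]);RT=np.array([[np.cos(psi),-np.sin(psi),0],[np.sin(psi),np.cos(psi),0],[0,0,1]])
def tt(p): return (p-T0)@RT
def tw(p): return T0+np.asarray(p)@RT.T
E
python3 - <<'E'
from h import *
q,c=allpts([dict(np.load(f"pics/{n}0.npz")) for n in("scene","side")])
t=tt(q);m=(abs(t[:,0])<.1)&(abs(t[:,1])<.19)&(t[:,2]<.13)&(t[:,2]>-.01);t=t[m];cc=c[m]
o=np.argsort(t[:,2]);img=np.zeros((580,320*2,3),np.uint8)
for p,k in zip(t[o],cc[o]):
    v=int(290-p[1]*1500);u=int(160+p[0]*1500)
    cv2.rectangle(img,(u-1,v-1),(u+1,v+1),k[::-1].tolist(),-1)
    g=int(np.clip((p[2]-.03)/.08*255,0,255));cv2.rectangle(img,(u+319,v-1),(u+321,v+1),cv2.applyColorMap(np.uint8([[g]]),2)[0,0].tolist(),-1)
cv2.imwrite("pics/top0.png",img)
i=(abs(t[:,0])<.06)&(abs(t[:,1])<.095)
print("floor",np.median(t[i&(t[:,2]<.047)][:,2]))
r=t[i&(t[:,2]>.05)]
for a in np.arange(-.1,.1,.01):
    s=r[(r[:,1]>=a)&(r[:,1]<a+.01)]
    if len(s)>3: print(round(a,2),len(s),np.round(np.percentile(s[:,0],[2,50,98]),3),np.round(np.percentile(s[:,2],[10,50,90]),3))
E
```

```text
floor 0.041688491352566574
-0.05 28 [-0.021 -0.006  0.009] [0.052 0.053 0.054]
-0.04 70 [-0.023 -0.007  0.009] [0.051 0.053 0.056]
-0.03 61 [-0.023 -0.004  0.012] [0.052 0.054 0.055]
-0.02 60 [-0.022 -0.008  0.012] [0.052 0.054 0.055]
-0.01 62 [-0.021 -0.004  0.012] [0.052 0.054 0.056]
-0.0 68 [-0.021 -0.006  0.012] [0.052 0.055 0.057]
0.01 61 [-0.021 -0.005  0.013] [0.052 0.055 0.057]
0.02 66 [-0.021 -0.005  0.012] [0.053 0.056 0.057]
0.03 65 [-0.021 -0.005  0.013] [0.054 0.056 0.059]
0.04 68 [-0.019 -0.002  0.015] [0.053 0.058 0.063]
0.05 25 [-0.013 -0.004  0.006] [0.055 0.06  0.064]
0.06 39 [-0.011 -0.005  0.007] [0.057 0.062 0.064]
0.07 50 [-0.011 -0.002  0.009] [0.057 0.063 0.067]
0.08 51 [-0.014 -0.004  0.012] [0.057 0.064 0.069]
0.09 27 [-0.013 -0.002  0.012] [0.061 0.067 0.069]
```

View pics/top0.png

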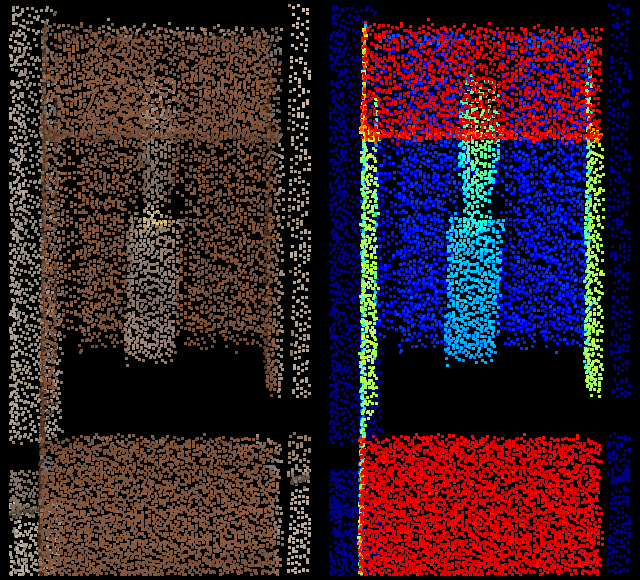

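The depth map shows the rasp in till coordinates:
- The blade runs to y≈+0.048, so the rasp origin is at y≈0.002 and the butt at about 0.146.
- The lateral centre is x≈-0.004, and yaw relative to the till is about -0.035.
- The floor is at z≈0.041, the blade top at 0.055 and the handle top at 0.069, which all match the given sizes.

I'll grip the handle at y≈0.065.

```bash
cat >> h.py <<'E'
from scipy.spatial.transform import Rotation as Ro
YAW=psi-.035
def orient(pitch=0,yaw=YAW):  # pitch>0: handle up
    x=[np.cos(yaw),np.sin(yaw),0]   # rasp x = tool y ; tool z down
    z=[0,0,-1]; M=np.column_stack([np.cross(x,z),x,z])
    return Ro.from_rotvec(np.array(x)*pitch)*Ro.from_matrix(M)
def go(p,R,s=None,cmd=None):
    s=s or telemetry.state();w=s["orientation"]
    p0,R0=(np.array(s["tool_pos"]),Ro.from_quat([w[1],w[2],w[3],w[0]])) if cmd is None else cmd
    print("dp",np.round(R0.inv().apply(np.asarray(p)-p0),4).tolist(),"turn",np.round((R0.inv()*R).as_rotvec()/np.pi,4).tolist())
def st():
    s=telemetry.state();w=s["orientation"];R=Ro.from_quat([w[1],w[2],w[3],w[0]])
    print("t",round(s["clock"],2),"tcp till",np.round(tt(s["tool_pos"]),4),"F",np.round(s["ft_force"],1),"gap",round(s["finger_gap"],4),"gf",s["gripper_force"],"err to level",np.round((orient().inv()*R).as_rotvec(),3),"q",np.round(s["q"],2))
E
python3 - <<'E'
from h import *
st();print(orient().as_matrix().round(2).tolist(),tw([-.002,.065,.2]));go(tw([-.002,.065,.2]),orient())
E
```

```text
t 0.1 tcp till [-0.4546  0.301   0.2306] F [-0.4 -0.3 -0.1] gap 0.0854 gf 0.0 err to level [ 1.000e-03 -1.000e-03 -1.472e+00] q [ 1.23  0.05  1.4  -0.    1.69 -0.07]
[[0.17, 0.98, 0.0], [0.98, -0.17, 0.0], [0.0, 0.0, -1.0]] [0.55708987 0.20834313 0.2       ]
dp [-0.48, -0.1735, 0.0308] turn [-0.0004, 0.0003, 0.4685]
```

Call:
apply_moves(
  plan=[
    {"dp": [-0.48,-0.1735,0.0],"turn": [0,0,0.4685],"fingers": 1},
    {"dp": [-0.48,-0.1735,0.0],"turn": [0,0,0.4685],"fingers": 1},
    {"dp": [-0.48,-0.1735,0.0],"turn": [0,0,0.4685],"fingers": 1},
    {"dp": [-0.48,-0.1735,0.0],"turn": [0,0,0.4685],"fingers": 1},
    {"dp": [-0.48,-0.1735,0.0],"turn": [0,0,0.4685],"fingers": 1},
    {"dp": [-0.48,-0.1735,0.0],"turn": [0,0,0.4685],"fingers": 1},
    {"dp": [-0.48,-0.1735,0.0],"turn": [0,0,0.4685],"fingers": 1},
    {"dp": [-0.48,-0.1735,0.03],"turn": [0,0,0.4685],"fingers": 1},
    {"dp": [-0.48,-0.1735,0.03],"turn": [0,0,0.4685],"fingers": 1},
    {"dp": [-0.48,-0.1735,0.03],"turn": [0,0,0.4685],"fingers": 1},
  ],
)

```text
clock: 1.35
tool_pos: [0.557, 0.2082, 0.2002]
orientation: [-0.001, 0.766, 0.643, -0.001]
ft_force: [-0.3, 0.2, 0.3]
finger_gap: 0.0854
gripper_force: 0.0
```

```bash
python3 - <<'E'
from h import *
st();go(tw([-.002,.065,.2]),orient());go(tw([-.002,.065,.1]),orient());go(tw([-.002,.065,.045]),orient())
r=read_camera("wrist");cv2.imwrite("pics/w1.png",r["color"][...,::-1])
t=tt(cloud(r).reshape(-1,3));i=(abs(t[:,0]+.003)<.045)&(abs(t[:,1])<.1)&(t[:,2]>.05)&(t[:,2]<.075)
r=t[i]
for a in np.arange(-.1,.1,.01):
    s=r[(r[:,1]>=a)&(r[:,1]<a+.01)]
    if len(s)>3: print(round(a,2),len(s),np.round(np.percentile(s[:,0],[2,50,98]),3),np.round(np.percentile(s[:,2],[10,50,90]),3))
E
```

```text
t 1.35 tcp till [-0.0021  0.0649  0.2002] F [-0.3  0.2  0.3] gap 0.0854 gf 0.0 err to level [ 0.002 -0.001 -0.   ] q [0.3  0.26 1.23 0.   1.65 0.47]
dp [0.0001, 0.0001, 0.0002] turn [-0.0007, 0.0002, 0.0]
dp [0.0002, 0.0003, 0.1002] turn [-0.0007, 0.0002, 0.0]
dp [0.0002, 0.0004, 0.1552] turn [-0.0007, 0.0002, 0.0]
-0.09 11 [-0.022 -0.014  0.004] [0.05  0.05  0.051]
-0.08 33 [-0.022 -0.009  0.006] [0.05  0.05  0.051]
-0.07 98 [-0.023 -0.011  0.006] [0.05  0.05  0.051]
-0.06 171 [-0.022 -0.008  0.007] [0.05  0.05  0.051]
-0.05 299 [-0.022 -0.008  0.008] [0.05  0.051 0.051]
-0.04 347 [-0.022 -0.007  0.009] [0.05  0.051 0.052]
-0.03 395 [-0.022 -0.007  0.01 ] [0.051 0.052 0.052]
-0.02 398 [-0.022 -0.005  0.011] [0.051 0.052 0.053]
-0.01 423 [-0.021 -0.005  0.011] [0.052 0.052 0.053]
-0.0 449 [-0.021 -0.005  0.012] [0.052 0.053 0.054]
0.01 462 [-0.021 -0.004  0.012] [0.052 0.053 0.054]
0.02 468 [-0.02  -0.003  0.013] [0.053 0.054 0.055]
0.03 505 [-0.02  -0.003  0.014] [0.053 0.054 0.055]
0.04 493 [-0.02  -0.003  0.014] [0.054 0.056 0.061]
0.05 303 [-0.011 -0.002  0.007] [0.055 0.059 0.061]
0.06 282 [-0.011 -0.002  0.008] [0.056 0.06  0.062]
0.07 341 [-0.012 -0.001  0.01 ] [0.058 0.062 0.064]
0.08 414 [-0.013 -0.001  0.011] [0.059 0.064 0.066]
0.09 393 [-0.013 -0.001  0.012] [0.06  0.065 0.067]
```

Call:
apply_moves(
  plan=[
    {"dp": [0,0,0.05],"turn": [0,0,0.005],"fingers": 1},
    {"dp": [0.0,0,0.1],"turn": [0,0,0.005],"fingers": 1},
    {"dp": [0,0,0.135],"turn": [0,0,0.005],"fingers": 1},
    {"dp": [0,0,0.155],"turn": [0,0,0.005],"fingers": 1},
    {"dp": [0,0,0.155],"turn": [0,0,0.005],"fingers": 1},
  ],
)

```text
clock: 2.02
tool_pos: [0.5563, 0.2094, 0.0461]
orientation: [-0.0, 0.771, 0.637, -0.0]
ft_force: [0.3, 0.3, 0.7]
finger_gap: 0.0852
gripper_force: 0.0
```

Call:
apply_moves(
  plan=[
    {"dp": [0,0,0],"turn": [0,0,0],"fingers": 0},
    {"dp": [0,0,0],"turn": [0,0,0],"fingers": 0},
    {"dp": [0,0,0],"turn": [0,0,0],"fingers": 0},
    {"dp": [0,0,0],"turn": [0,0,0],"fingers": 0},
    {"dp": [0,0,0],"turn": [0,0,0],"fingers": 0},
    {"dp": [0,0,0],"turn": [0,0,0],"fingers": 0},
  ],
  newtons=100,
)

```text
clock: 2.78
tool_pos: [0.5576, 0.2088, 0.0475]
orientation: [0.0, 0.771, 0.637, 0.001]
ft_force: [-1.8, -1.4, 5.4]
finger_gap: 0.0185
gripper_force: 97.6
```

```bash
python3 - <<'E'
from h import *
st();go(tw([-.002,.0,.047]),orient())
r=read_camera("scene");P=cv2.resize(r["color"][120:290,180:380],(800,680))[:600];cv2.imwrite("pics/s2.png",P[...,::-1])
E
```

```text
t 2.77 tcp till [-0.0015  0.0656  0.0475] F [-1.8 -1.4  5.4] gap 0.0185 gf 97.6382167149859 err to level [-0.001  0.001  0.016] q [0.3  0.38 1.4  0.   1.36 0.49]
dp [-0.0655, 0.0029, 0.0004] turn [0.0004, -0.0003, -0.0049]
```

Call:
apply_moves(
  plan=[
    {"dp": [0,0,-0.004],"turn": [0,0,0],"fingers": 0},
    {"dp": [-0.015,0,-0.004],"turn": [0,0,0],"fingers": 0},
    {"dp": [-0.03,0,-0.004],"turn": [0,0,0],"fingers": 0},
    {"dp": [-0.045,0,-0.004],"turn": [0,0,0],"fingers": 0},
    {"dp": [-0.057,0,-0.004],"turn": [0,0,0],"fingers": 0},
    {"dp": [-0.065,0,-0.004],"turn": [0,0,0],"fingers": 0},
    {"dp": [-0.065,0,-0.004],"turn": [0,0,0],"fingers": 0},
    {"dp": [-0.065,0,-0.004],"turn": [0,0,0],"fingers": 0},
  ],
  newtons=120,
)

```text
clock: 3.82
tool_pos: [0.5449, 0.1451, 0.0503]
orientation: [-0.0, 0.771, 0.637, 0.0]
ft_force: [-0.2, 0.1, -2.6]
finger_gap: 0.0182
gripper_force: 117.5
```

```bash
python3 - <<'E'
from h import *
st()
r=read_camera("scene");cv2.imwrite("pics/s3.png",cv2.resize(r["color"][130:280,200:360],(640,600))[...,::-1])
E
```

```text
t 3.83 tcp till [-0.0053  0.0007  0.0503] F [-0.2  0.1 -2.6] gap 0.0182 gf 117.45993909382378 err to level [-0.     0.     0.015] q [0.19 0.29 1.5  0.   1.35 0.38]
```

View pics/s3.png

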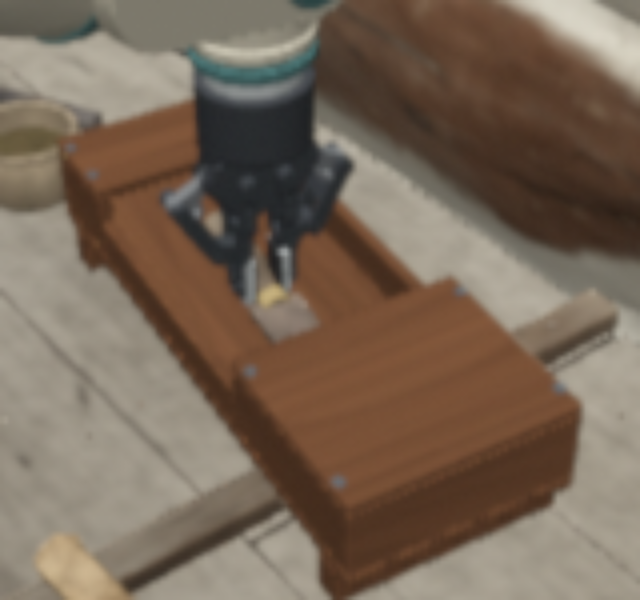

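Scene picture: the rasp has followed the gripper. The ferrule is at (270,295), the blade runs under the long cover, and the handle butt near (215,215) is now well inside the mouth. Next I check the handle end by depth and tilt with the tip low.

Call:
apply_moves(
  plan=[
    {"dp": [-0.001,0,-0.012],"turn": [0,0.02,0],"fingers": 0},
    {"dp": [-0.002,0,-0.0255],"turn": [0,0.039,0],"fingers": 0},
    {"dp": [-0.002,0,-0.0255],"turn": [0,0.039,0],"fingers": 0},
  ],
)

```text
clock: 4.25
tool_pos: [0.5451, 0.1426, 0.0769]
orientation: [-0.038, 0.77, 0.635, 0.048]
ft_force: [-0.8, 0.7, -3.0]
finger_gap: 0.018
gripper_force: 117.8
```

```bash
cat > look.py <<'E'
from h import *
import sys
st();R=[read_camera(n) for n in("scene","side")]
q,c=allpts(R);t=tt(q)
# rasp-coloured handle / anything in the mouth column, profile along y
m=(abs(t[:,0])<.03)&(t[:,1]>-.2)&(t[:,1]<.22)&(t[:,2]>.045)&(t[:,2]<.45)
for a in np.arange(-.2,.22,.01):
    s=t[m&(t[:,1]>=a)&(t[:,1]<a+.01)]
    if len(s)>3: print(round(a,2),len(s),np.round(np.percentile(s[:,2],[5,25,50,75,95]),3))
n=sys.argv[1]
a=cv2.resize(R[0]["color"][70:280,180:390],(400,400));b=cv2.resize(R[1]["color"][70:280,190:400],(400,400))
cv2.imwrite(n,np.hstack([a,b])[...,::-1])
E
python3 look.py pics/l4.png
```

```text
t 4.25 tcp till [-0.0047 -0.0018  0.0769] F [-0.8  0.7 -3. ] gap 0.018 gf 117.77863849732967 err to level [-0.003  0.123  0.016] q [0.13 0.23 1.53 0.12 1.35 0.3 ]
-0.2 161 [0.099 0.1   0.101 0.102 0.103]
-0.19 158 [0.099 0.1   0.101 0.103 0.104]
-0.18 140 [0.099 0.101 0.102 0.102 0.103]
-0.17 143 [0.099 0.1   0.101 0.102 0.104]
-0.16 140 [0.099 0.1   0.101 0.102 0.104]
-0.15 135 [0.099 0.101 0.101 0.102 0.104]
-0.14 143 [0.099 0.101 0.102 0.102 0.104]
-0.13 131 [0.099 0.101 0.102 0.102 0.104]
-0.12 138 [0.099 0.101 0.101 0.102 0.104]
-0.11 1305 [0.102 0.343 0.361 0.377 0.396]
-0.1 660 [0.309 0.323 0.355 0.387 0.399]
-0.09 151 [0.306 0.309 0.319 0.394 0.399]
-0.08 46 [0.075 0.391 0.393 0.394 0.395]
-0.07 485 [0.075 0.266 0.278 0.288 0.395]
-0.06 939 [0.077 0.219 0.238 0.267 0.395]
-0.05 396 [0.076 0.208 0.247 0.392 0.398]
-0.04 336 [0.078 0.153 0.181 0.394 0.399]
-0.03 674 [0.081 0.141 0.164 0.183 0.399]
-0.02 411 [0.085 0.099 0.121 0.156 0.401]
-0.01 244 [0.086 0.093 0.131 0.401 0.407]
0.0 181 [0.091 0.13  0.399 0.405 0.41 ]
0.01 90 [0.094 0.099 0.389 0.405 0.409]
0.02 31 [0.09  0.097 0.099 0.385 0.401]
0.03 22 [0.094 0.099 0.101 0.103 0.105]
0.04 16 [0.08  0.1   0.102 0.104 0.108]
0.05 12 [0.097 0.102 0.105 0.107 0.108]
0.06 6 [0.105 0.106 0.108 0.108 0.108]
0.1 27 [0.099 0.101 0.102 0.103 0.104]
0.11 28 [0.101 0.102 0.102 0.103 0.104]
0.12 33 [0.1   0.101 0.102 0.103 0.104]
0.13 36 [0.101 0.102 0.103 0.103 0.104]
0.14 41 [0.101 0.102 0.103 0.103 0.104]
0.15 34 [0.101 0.102 0.103 0.103 0.104]
0.16 48 [0.047 0.101 0.102 0.103 0.104]
0.17 18 [0.1   0.101 0.102 0.103 0.104]
```

View pics/l4.png

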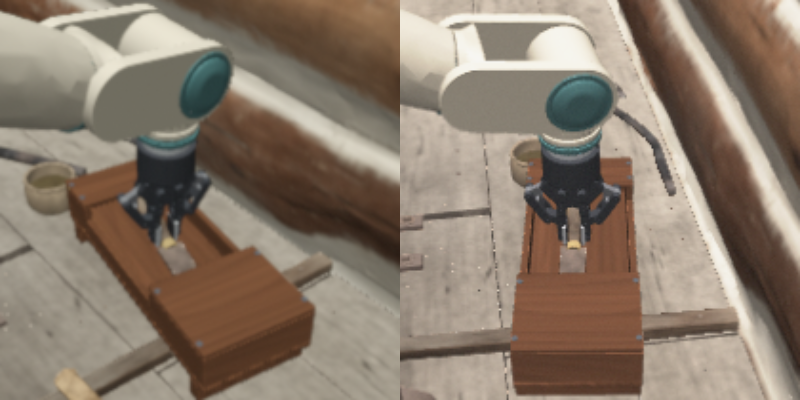

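The side picture shows the ferrule at (573,243) and the blade going under the cover at (570,270). The blade-top profile (0.075 at y=-0.075) matches a 7° tilt with the tip near the floor, so there is no slip.

```bash
python3 - <<'E'
from h import *
s=telemetry.state();w=s["orientation"];R0=Ro.from_quat([w[1],w[2],w[3],w[0]]);p=np.array(s["tool_pos"])
yw=YAW-.016;d=np.deg2rad
ax=lambda th:np.array([-np.sin(yw)*np.cos(th),np.cos(yw)*np.cos(th),np.sin(th)])
h=np.array([-np.sin(yw),np.cos(yw),0])
B=p-.0027*h+[0,0,.0258]
for n,q,th in [("mid",p-.0012*h+[0,0,.0129],10.5),("B",B,14),("C",B+.04*ax(d(14)),14),("C2",B+.08*ax(d(14)),14),("D",B+.125*ax(d(14)),14),("D2",B+.125*ax(d(14))+[0,0,.05],14)]:
    print(n,tt(q).round(3));go(q,orient(d(th),yw))
E
```

```text
mid [-0.006 -0.003  0.088]
dp [0.0004, -0.0, -0.013] turn [-0.0001, 0.0197, 0.0002]
B [-0.006 -0.004  0.101]
dp [0.0004, -0.0, -0.0259] turn [-0.0001, 0.0391, 0.0002]
C [-0.004  0.035  0.111]
dp [0.0401, 0.0, -0.0308] turn [-0.0001, 0.0391, 0.0002]
C2 [-0.002  0.073  0.121]
dp [0.0798, 0.0, -0.0358] turn [-0.0001, 0.0391, 0.0002]
D [0.001 0.117 0.131]
dp [0.1245, 0.0001, -0.0413] turn [-0.0001, 0.0391, 0.0002]
D2 [0.001 0.117 0.181]
dp [0.1306, 0.0, -0.0909] turn [-0.0001, 0.0391, 0.0002]
```

Call:
apply_moves(
  plan=[
    {"dp": [0,0,-0.013],"turn": [0,0.02,0],"fingers": 0},
    {"dp": [0,0,-0.026],"turn": [0,0.039,0],"fingers": 0},
    {"dp": [0,0,-0.026],"turn": [0,0.039,0],"fingers": 0},
    {"dp": [0.02,0,-0.0285],"turn": [0,0.039,0],"fingers": 0},
    {"dp": [0.04,0,-0.031],"turn": [0,0.039,0],"fingers": 0},
    {"dp": [0.04,0,-0.031],"turn": [0,0.039,0],"fingers": 0},
  ],
)

```text
clock: 5.1
tool_pos: [0.5514, 0.1806, 0.1118]
orientation: [-0.078, 0.764, 0.633, 0.094]
ft_force: [1.0, -0.4, -3.3]
finger_gap: 0.0181
gripper_force: 117.8
```

```bash
python3 look.py pics/l5.png | awk 'NR==1|| ($1>-0.105 && $1<0.11)'
```

```text
t 5.1 tcp till [-0.0038  0.0367  0.1118] F [ 1.  -0.4 -3.3] gap 0.0181 gf 117.83515698567498 err to level [-0.002  0.245  0.012] q [0.14 0.2  1.5  0.24 1.37 0.29]
-0.1 901 [0.349 0.361 0.38  0.405 0.42 ]
-0.09 287 [0.33  0.337 0.344 0.414 0.42 ]
-0.08 225 [0.084 0.088 0.335 0.416 0.418]
-0.07 256 [0.087 0.09  0.414 0.418 0.421]
-0.06 324 [0.091 0.095 0.411 0.42  0.423]
-0.05 518 [0.095 0.274 0.296 0.417 0.425]
-0.04 768 [0.098 0.246 0.264 0.279 0.427]
-0.03 391 [0.1   0.23  0.254 0.425 0.43 ]
-0.02 243 [0.102 0.106 0.267 0.43  0.433]
-0.01 416 [0.107 0.19  0.21  0.431 0.439]
0.0 490 [0.111 0.175 0.196 0.424 0.441]
0.01 341 [0.113 0.124 0.157 0.168 0.44 ]
0.02 237 [0.116 0.123 0.131 0.147 0.17 ]
0.03 83 [0.12  0.126 0.131 0.157 0.172]
0.04 35 [0.127 0.13  0.131 0.133 0.139]
0.05 27 [0.131 0.134 0.136 0.138 0.141]
0.06 17 [0.046 0.135 0.139 0.141 0.142]
0.07 9 [0.136 0.139 0.141 0.143 0.147]
0.08 16 [0.116 0.143 0.145 0.147 0.149]
0.1 19 [0.096 0.099 0.1   0.102 0.103]
```

View pics/l5.png

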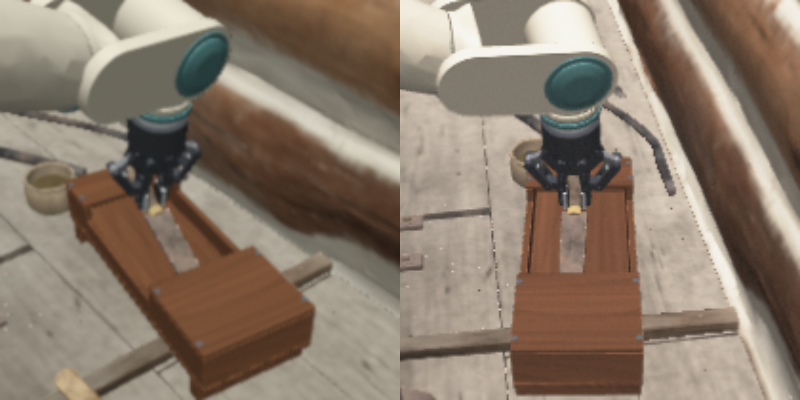

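The rasp is tracking well. The blade is exposed from (155,215) to (185,270) in the left picture, the handle is above the short cover and the tip is still under the long cover. I keep pulling along its axis.

Call:
apply_moves(
  plan=[
    {"dp": [0.02,0,0],"turn": [0,0,0],"fingers": 0},
    {"dp": [0.045,0,0],"turn": [0,0,0],"fingers": 0},
    {"dp": [0.07,0,0],"turn": [0,0,0],"fingers": 0},
    {"dp": [0.09,0,0],"turn": [0,0,0],"fingers": 0},
    {"dp": [0.09,0,0],"turn": [0,0,0],"fingers": 0},
    {"dp": [0.09,0,0],"turn": [0,0,0],"fingers": 0},
  ],
)

```text
clock: 5.95
tool_pos: [0.5676, 0.2635, 0.1329]
orientation: [-0.078, 0.765, 0.632, 0.094]
ft_force: [-0.5, 0.4, -3.6]
finger_gap: 0.0178
gripper_force: 117.8
```

```bash
python3 look.py pics/l6.png | awk 'NR==1|| ($1>-0.115 && $1<0.21)'; python3 - <<'E'
from h import *
p=np.array(telemetry.state()["tool_pos"]);print(tt(p))
go(p+[0,0,.1],orient(np.deg2rad(14),YAW-.016))
E
```

```text
t 5.95 tcp till [0.0008 0.1211 0.1329] F [-0.5  0.4 -3.6] gap 0.0178 gf 117.83835210364487 err to level [-0.001  0.244  0.016] q [0.28 0.29 1.35 0.22 1.39 0.44]
-0.11 133 [0.099 0.1   0.102 0.102 0.103]
-0.1 20 [0.098 0.099 0.1   0.101 0.102]
-0.08 40 [0.08  0.081 0.082 0.083 0.084]
-0.07 89 [0.08  0.082 0.084 0.085 0.088]
-0.06 80 [0.084 0.086 0.088 0.089 0.091]
-0.05 79 [0.086 0.089 0.09  0.092 0.093]
-0.04 105 [0.091 0.093 0.094 0.097 0.439]
-0.03 382 [0.095 0.398 0.42  0.433 0.441]
-0.02 1109 [0.101 0.385 0.402 0.419 0.44 ]
-0.01 458 [0.102 0.357 0.371 0.419 0.441]
0.0 187 [0.103 0.106 0.351 0.359 0.44 ]
0.01 211 [0.106 0.11  0.433 0.439 0.441]
0.02 261 [0.11  0.115 0.436 0.441 0.443]
0.03 478 [0.115 0.313 0.326 0.437 0.445]
0.04 590 [0.118 0.281 0.296 0.325 0.447]
0.05 600 [0.121 0.259 0.274 0.296 0.448]
0.06 177 [0.122 0.126 0.258 0.296 0.449]
0.07 177 [0.125 0.128 0.22  0.231 0.443]
0.08 399 [0.13  0.2   0.218 0.231 0.24 ]
0.09 271 [0.132 0.137 0.181 0.203 0.222]
0.1 309 [0.098 0.141 0.157 0.174 0.198]
0.11 188 [0.1   0.138 0.147 0.167 0.19 ]
0.12 94 [0.099 0.102 0.147 0.152 0.163]
0.13 61 [0.1   0.102 0.104 0.155 0.159]
0.14 50 [0.099 0.101 0.103 0.156 0.163]
0.15 55 [0.1   0.101 0.103 0.159 0.164]
0.16 66 [0.046 0.099 0.101 0.103 0.165]
0.17 32 [0.099 0.101 0.103 0.167 0.171]
0.18 5 [0.168 0.17  0.171 0.171 0.171]
[0.00084561 0.12076354 0.13290415]
dp [0.0242, -0.0001, -0.097] turn [-0.0002, -0.0001, -0.0001]
```

View pics/l6.png

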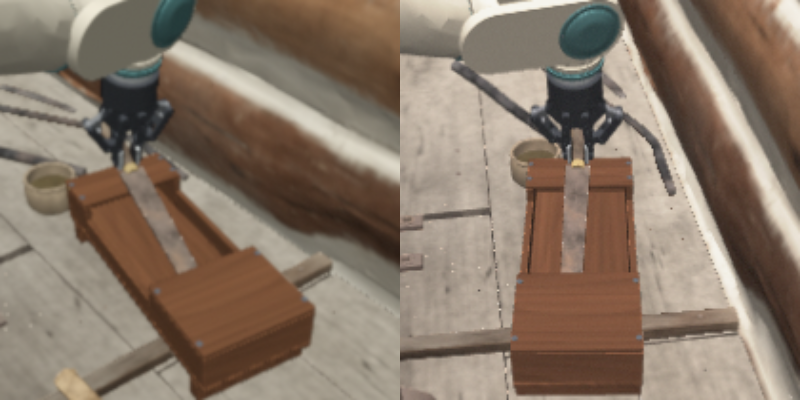

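The blade has a slope of about 17°. Its tip is at y≈-0.08, outside the long cover edge, and (185,265) in the left picture is the occlusion line. I pull 20 mm more for margin, then lift straight up.

Call:
apply_moves(
  plan=[
    {"dp": [0.02,0,0],"turn": [0,0,0],"fingers": 0},
    {"dp": [0.02,0,0],"turn": [0,0,0],"fingers": 0},
    {"dp": [0.025,0,-0.02],"turn": [0,0,0],"fingers": 0},
    {"dp": [0.031,0,-0.045],"turn": [0,0,0],"fingers": 0},
    {"dp": [0.037,0,-0.07],"turn": [0,0,0],"fingers": 0},
    {"dp": [0.044,0,-0.097],"turn": [0,0,0],"fingers": 0},
    {"dp": [0.044,0,-0.097],"turn": [0,0,0],"fingers": 0},
  ],
)

```text
clock: 6.92
tool_pos: [0.5724, 0.2821, 0.2407]
orientation: [-0.077, 0.765, 0.632, 0.097]
ft_force: [0.2, -0.6, -2.0]
finger_gap: 0.0179
gripper_force: 117.9
```

```bash
python3 - <<'E'
from h import *
st();p=tt(np.array(telemetry.state()["tool_pos"]))
go(tw([0,.05,.26]),orient(np.deg2rad(-3),YAW-.016))
E
```

```text
t 6.92 tcp till [0.0028 0.1402 0.2407] F [ 0.2 -0.6 -2. ] gap 0.0179 gf 117.85173308027879 err to level [-0.006  0.247  0.016] q [0.31 0.26 1.17 0.21 1.59 0.51]
dp [-0.0828, 0.0019, -0.0408] turn [0.0014, -0.0954, 0.0]
```

Call:
apply_moves(
  plan=[
    {"dp": [-0.01,0,-0.02],"turn": [0,-0.02,0],"fingers": 0},
    {"dp": [-0.035,0.001,-0.03],"turn": [0,-0.045,0],"fingers": 0},
    {"dp": [-0.06,0.002,-0.036],"turn": [0,-0.07,0],"fingers": 0},
    {"dp": [-0.083,0.002,-0.041],"turn": [0,-0.095,0],"fingers": 0},
    {"dp": [-0.083,0.002,-0.041],"turn": [0,-0.095,0],"fingers": 0},
    {"dp": [-0.083,0.002,-0.041],"turn": [0,-0.095,0],"fingers": 0},
  ],
)

```text
clock: 7.68
tool_pos: [0.5561, 0.1938, 0.2567]
orientation: [0.016, 0.771, 0.636, -0.021]
ft_force: [-0.0, -0.0, -3.1]
finger_gap: 0.0181
gripper_force: 117.8
```

```bash
python3 look.py pics/l7.png | awk 'NR==1'; cat > lev.py <<'E'
from h import *
R=[read_camera(n) for n in("scene","side")];q,c=allpts(R);t=tt(q)
b=(abs(t[:,0])<.045)&(t[:,1]>-.18)&(t[:,1]<.025)&(t[:,2]>.22)&(t[:,2]<.32)
t=t[b];t=t[t[:,2]<.30]
top=[]
for a in np.arange(-.18,.03,.01):
    s=t[(t[:,1]>=a)&(t[:,1]<a+.01)]
    if len(s)>3: print(round(a,2),len(s),np.round(np.percentile(s[:,0],[3,50,97]),3),np.round(np.percentile(s[:,2],[5,50,95]),3))
k=t[t[:,1]<.015]
for _ in range(6):
    A=np.c_[k[:,:2],np.ones(len(k))];f=np.linalg.lstsq(A,k[:,2],rcond=None)[0];r=k[:,2]-A@f;k=k[abs(r)<max(.004,1.5*r.std())]
print("dz/dx,dz/dy,z0",f.round(4),len(k))
E
python3 lev.py
```

```text
t 7.67 tcp till [-0.0009  0.0505  0.2567] F [-0.  -0.  -3.1] gap 0.0181 gf 117.80052700953092 err to level [ 0.002 -0.052  0.015] q [ 0.29  0.25  1.13 -0.05  1.78  0.48]
-0.16 114 [-0.024 -0.011  0.004] [0.258 0.264 0.266]
-0.15 85 [-0.024 -0.012  0.004] [0.262 0.265 0.266]
-0.14 77 [-0.024 -0.009  0.004] [0.263 0.265 0.267]
-0.13 76 [-0.024 -0.01   0.006] [0.262 0.265 0.266]
-0.12 84 [-0.023 -0.01   0.006] [0.263 0.265 0.266]
-0.11 69 [-0.023 -0.009  0.006] [0.263 0.265 0.267]
-0.1 77 [-0.022 -0.008  0.008] [0.263 0.265 0.267]
-0.09 72 [-0.022 -0.008  0.008] [0.263 0.266 0.267]
-0.08 69 [-0.022 -0.008  0.008] [0.264 0.266 0.267]
-0.07 74 [-0.022 -0.007  0.008] [0.263 0.266 0.268]
-0.06 69 [-0.022 -0.006  0.01 ] [0.263 0.266 0.268]
-0.05 74 [-0.022 -0.009  0.01 ] [0.264 0.266 0.268]
-0.04 66 [-0.021 -0.004  0.01 ] [0.264 0.266 0.267]
-0.03 69 [-0.021 -0.007  0.011] [0.265 0.266 0.268]
-0.02 69 [-0.021 -0.003  0.013] [0.264 0.266 0.268]
-0.01 66 [-0.021 -0.005  0.013] [0.264 0.267 0.268]
0.0 67 [-0.02  -0.002  0.013] [0.265 0.267 0.268]
0.01 61 [-0.019 -0.004  0.014] [0.265 0.267 0.268]
0.02 35 [-0.019 -0.002  0.015] [0.263 0.267 0.268]
dz/dx,dz/dy,z0 [-0.0056  0.0143  0.2666] 1256
```

View pics/l7.png

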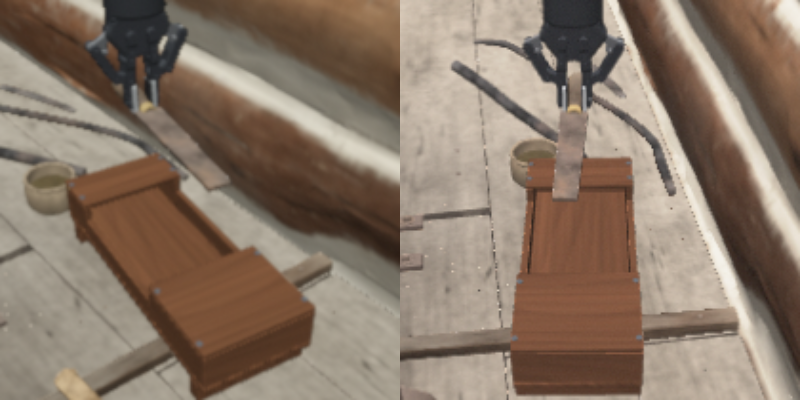

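The rasp hangs clear above the till, nearly level: the slope along it is 0.014 and the roll 0.006. Its underside is at z≈0.25, which is 15 cm above the boards. A small trim and settle remain.

Call:
apply_moves(
  plan=[
    {"dp": [0,0,0],"turn": [0,-0.0045,0],"fingers": 0},
    {"dp": [0,0,0],"turn": [0,-0.0045,0],"fingers": 0},
    {"dp": [0,0,0],"turn": [0,-0.0045,0],"fingers": 0},
    {"dp": [0,0,0],"turn": [0,-0.0045,0],"fingers": 0},
    {"dp": [0,0,0],"turn": [0,-0.0045,0],"fingers": 0},
    {"dp": [0,0,0],"turn": [0,-0.0045,0],"fingers": 0},
    {"dp": [0,0,0],"turn": [0,-0.0045,0],"fingers": 0},
    {"dp": [0,0,0],"turn": [0,-0.0045,0],"fingers": 0},
  ],
)

```text
clock: 8.88
tool_pos: [0.5563, 0.1935, 0.2577]
orientation: [0.021, 0.771, 0.636, -0.026]
ft_force: [0.2, 0.4, -4.4]
finger_gap: 0.0181
gripper_force: 117.8
```

```bash
python3 lev.py|tail -1; python3 - <<'E'
from h import *
st();print(np.abs(telemetry.state()["dq"]).max());print(ctrl.sign_off())
E
```

```text
dz/dx,dz/dy,z0 [-0.0054  0.      0.2678] 1246
t 8.97 tcp till [-0.0007  0.0501  0.2577] F [-0.2 -0.2 -3.2] gap 0.0177 gf 117.81692085613031 err to level [ 0.001 -0.067  0.016] q [ 0.3   0.26  1.12 -0.06  1.79  0.48]
0.0022848716078877804
the job is handed in; nothing more can be done
None
```

The rasp is out of the till and the job is handed in: the gripper holds it level, right way up and still, about 15 cm above the cover boards, after about 9 s, and no other bench item was touched.

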